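Sort the mixed-up tools back onto their own rests

ROBOT

A 6-joint arm with a two-finger parallel gripper is mounted at the origin on the work surface. World frame = base frame: x ahead of the robot, y to its left, z up, the work surface at z = 0. Lengths are in m, angles in degrees, forces in N, time in s.
With the tool pointing down it reaches from about 0.4 to 0.825 m from the base axis. Payload 7 kg.
Tool frame: the origin (TCP) lies midway between the tips of the shut fingers; the grasp point (between the pads) lies 19 mm behind it; z points along the fingers, y is the line along which they close (so a half turn about z gives the same grasp; the last joint's range is limited). The gripper opens to 88 mm and grips with 3 to 60 N. Pads are 19 mm wide; open, the fingers measure 130 mm over their backs; the gripper's body (78 mm by 193 mm) begins 47 mm behind the grasp point.
Start: joints at [82.053, 20.546, 0.682, 0, -70.136, -16.507], TCP at [0.279, 0.614, 0.227] pointing down, gripper open.
Joint ranges: [-176.03, 176.03], [-82.01, 121.73], [-58.28, 71.71], [-173.87, 95.51], [-174.79, -0.11], [-173.66, 173.66]. Speed limits (degrees/s): [136.94, 136.94, 172.46, 180, 180, 180].

INTERFACE

Orientations are given as [roll, pitch, yaw] about the fixed x, y, z axes, in that order (R = Rz(yaw) Ry(pitch) Rx(roll)).
In Python, from plant import ctrl gives the robot as it stands. The module is installed in compiled form; this text tells all that it offers.
- The arm moves only by the tool play_rows, never from a script. Its argument "commands" is a list that holds one entry, the list of rows, each a list of 7 numbers: the turn, a rotation vector about the tool's x, y, z in rad, then the shift along the tool's x, y, z in cm, then the finger opening in cm, from 0 to 8.76. In form: [[[ax, ay, az, x, y, z, grip], ...]]. A call has 1 to 8 rows; each row is the pose to reach, as a shift and turn from the pose commanded when the call began, along the tool's axes at that moment; what a row does not reach only later rows make up. A row lasts 1/12 s, in which the tool goes at most 41.7 mm and 7.16 degrees, less where a joint would pass 70% of its speed; a pose out of reach is approached as far as the arm can. A call with a gripper value outside its range is refused whole. The fingers move at their own pace and stop on an object; the grip force is fixed at half the most. Time passes only in rows, so rows that repeat a pose let the fingers close. It gives the time, the measured TCP pose, the force, the opening and the grip force at its end, in the units of the state.
- ctrl.get_obs(): the state, without advancing time (a new reading comes with each control period).
- ctrl.snapshot(name): name is "scene" or "side" or "wrist"; returns a dict with "color" (400x640x3 uint8, red, green, blue), "camera_matrix" (3x3 intrinsics, pixels), "origin" and "rotation" of the camera in the world; the wrist camera has in their place "hand_eye" (4x4, takes a point from camera to tool coordinates, whose origin is the TCP and whose axes are the flange's). Camera axes: x right, y down, z forward; pixel columns grow to the right and rows downward; lengths in m; the calibration is good to about 2 mm. A picture is of the moment at which its call begins: read the wrist's pose just before it. There is no depth.
- ctrl.close_job(): hands the job in; it is judged then, once.
Trained networks look in a picture, given as the dict that the camera call returned (one of the last four; its "shot" number tells which), for a name from the list of things; names that differ only in an ending like _2 or _b are one class to them, and where a whole thing is asked for, a point or a joint stands for the part that bears it (a point fixed in the world has none). Each returns a list of dicts, best first, with "conf" (0 to 1); they miss things now and then, are a little off and sometimes report something else, mostly with a low value. They report only what shows in the picture. A call takes as long as a camera call. They do not tell look-alikes from the thing itself.
- ctrl.find_in(picture, name): "bbox" ([left, top, width, height] in pixels, round what is visible of it).
The state is a dict: "clock": time; "joint_pos": joint angles; "qvel": joint speeds; "tau": joint torques, N m; "tool_pos": TCP position; "orientation": TCP orientation; "force": force on the tool from outside, world axes, zero at the start; "moment": the same for the moment, N m; "opening": finger opening in m; "gripper_force": force on a finger pad.
Only numpy, scipy, OpenCV 4.12 (cv2) and the standard library are available. Lean on these libraries where they do the work, as an engineer would, in place of code of your own. Each camera call takes 0.05 s, during which the arm holds its last target. There are 200 camera calls.

TASK

The three tools lie on each other's rests: put each on the rest of its own length (pin vise on the short rest, tweezers on the medium, probe on the long), lying level in both notches and roughly centred, either end first. Park one on the empty round-footed spare rest on the way, lay the tools down rather than dropping them, and leave the tin and the jar where they stand.

Things in the scene. Friction and masses are not known exactly. Their poses are not given: they have to be found in the camera images.
- pin_vise: Pin vise, the shortest and thickest tool: straight round-looking aluminium body 13 mm thick and 100 mm long with a dark cap at -x, a brass collet and 9 mm thin bit at +x; 109 mm overall, 45 g. Loose. Origin: middle of the 100 mm body, on its underside; x along the tool, z up. At the start it lies on the medium rest.
- tweezers: Steel tweezers lying on edge, rigid (the arms do not flex): 140 mm long, 9 mm high, two arms joined at one end (-x), bulging to 15 mm wide over the middle 40 mm and meeting in a point (+x); 30 g. Loose. Origin: middle of the length, on the underside; x along the tool, z up. At the start they lie on the long rest.
- probe: Slim double-ended probe, the longest tool: aluminium handle 10 mm thick, 100 mm long, with a 3 mm thick steel wire out of each end, one straight (-x), one with its tip bent sideways (+x); 175 mm overall, 30 g. Loose. Origin: middle of the handle, on its underside; x along the tool, z up. At the start it lies on the short rest.
- rest_short: Short black tool rest: foot 110 x 50 x 6 mm. Two black saddle plates 6 mm thick cross it, centred 30 mm either side of the origin along x (54 mm clear between them); each has a notch: flat seat 20 mm wide at height 30 mm, cheeks opening to 40 mm wide at height 45 mm. A tool lies in both notches, along x. Fixed. Origin: centre of the underside; x along the rest, z up.
- rest_medium: Medium black plastic tool rest: rectangular foot 145 x 50 mm, 6 mm thick; home of the tweezers. Saddles, axes and origin exactly as on the short rest (seat 30 mm high). Fixed.
- rest_long: Long black plastic tool rest: rectangular foot 180 x 50 mm, 6 mm thick; home of the probe. Saddles, axes and origin exactly as on the short rest (seat 30 mm high). Fixed.
- spare_rest: Spare tool rest, empty at the start: round black foot 92 mm across, 6 mm thick. Saddles, axes and origin exactly as on the short rest (seat 30 mm high). Fixed.
- tin: Closed round aluminium tin, 73 mm across, 24 mm high, loose, 120 g, beyond the rests; a bystander. Origin: centre of its underside.
- jar: Small amber glass jar with a white cap, 42 mm across, 50 mm high, loose, 110 g, beyond the rests; a bystander. Origin: centre of its underside. (Low fixed bystanders up to 18 mm high stand between the rests; anything taller than the jar stands beyond x = 0.78 m or more than 0.45 m to the side.)
There are look-alikes about, which are no part of the job. What is shaped like the spare_rest but turquoise is not meant.

How it is judged (in metres and radians):
On the way:
1. one of the three tools has been laid in the notches of the spare rest and let go (((x of pin_vise in the frame of spare_rest between -0.015 and 0.015 m and y of pin_vise in the frame of spare_rest between -0.01 and 0.01 m and z of pin_vise in the frame of spare_rest between 0.022 and 0.038 m and angle between pin_vise's own x axis and vertical between 1.42 and 1.72 rad and angle between the x axis of pin_vise and the x axis of spare_rest, either way round below 0.2 rad and linear speed of pin_vise below 0.02 m/s and contact force between the fingers and pin_vise below 0.05 N) or (x of tweezers in the frame of spare_rest between -0.015 and 0.015 m and y of tweezers in the frame of spare_rest between -0.01 and 0.01 m and z of tweezers in the frame of spare_rest between 0.022 and 0.038 m and angle between tweezers's own x axis and vertical between 1.42 and 1.72 rad and angle between the x axis of tweezers and the x axis of spare_rest, either way round below 0.2 rad and linear speed of tweezers below 0.02 m/s and contact force between the fingers and tweezers below 0.05 N) or (x of probe in the frame of spare_rest between -0.015 and 0.015 m and y of probe in the frame of spare_rest between -0.01 and 0.01 m and z of probe in the frame of spare_rest between 0.022 and 0.038 m and angle between probe's own x axis and vertical between 1.42 and 1.72 rad and angle between the x axis of probe and the x axis of spare_rest, either way round below 0.2 rad and linear speed of probe below 0.02 m/s and contact force between the fingers and probe below 0.05 N))), for 0.2 s.
At the end, for the whole second after the job is handed in: Pin vise on the short rest, tweezers on the medium, probe on the long: each at rest in the notches (underside within 8 mm of seat height), within 15 mm of the middle along the rest and 10 mm across, level within 0.15 rad, aligned with the rest within 0.2 rad, either way round (x of pin_vise in the frame of rest_short between -0.015 and 0.015 m and y of pin_vise in the frame of rest_short between -0.01 and 0.01 m and z of pin_vise in the frame of rest_short between 0.022 and 0.038 m and angle between pin_vise's own x axis and vertical between 1.42 and 1.72 rad and angle between the x axis of pin_vise and the x axis of rest_short, either way round below 0.2 rad and linear speed of each of pin_vise, tweezers, probe below 0.02 m/s and x of tweezers in the frame of rest_medium between -0.015 and 0.015 m and y of tweezers in the frame of rest_medium between -0.01 and 0.01 m and z of tweezers in the frame of rest_medium between 0.022 and 0.038 m and angle between tweezers's own x axis and vertical between 1.42 and 1.72 rad and angle between the x axis of tweezers and the x axis of rest_medium, either way round below 0.2 rad and x of probe in the frame of rest_long between -0.015 and 0.015 m and y of probe in the frame of rest_long between -0.01 and 0.01 m and z of probe in the frame of rest_long between 0.022 and 0.038 m and angle between probe's own x axis and vertical between 1.42 and 1.72 rad and angle between the x axis of probe and the x axis of rest_long, either way round below 0.2 rad); the robot touches nothing.
It fails at once if the tin is pushed more than 15 mm (distance of tin from where it was at the start of the episode above 0.015 m).
It fails at once if the jar is pushed more than 15 mm (distance of jar from where it was at the start of the episode above 0.015 m).
It fails at once if the pin_vise is let go in mid-air, 35 mm or more above a rest's seat (height (world z) of pin_vise above 0.065 m and contact force between the fingers and pin_vise below 0.005 N).
It fails at once if the tweezers is let go in mid-air, 35 mm or more above a rest's seat (height (world z) of tweezers above 0.065 m and contact force between the fingers and tweezers below 0.005 N).
It fails at once if the probe is let go in mid-air, 35 mm or more above a rest's seat (height (world z) of probe above 0.065 m and contact force between the fingers and probe below 0.005 N).
It also fails if it takes over 112 s, if anything falls off the work surface, if the arm or the gripper's body presses on something with over 40 N, if the wrist force passes 120 N, or if a joint passes its speed limit or range.

## Working session

There is one attempt and no reset: what is moved stays moved. The work goes in short steps, Python scripts to look and compute and a tool call to move; the robot and the scene stay as the last step left them, time stands still between calls to the robot, and variables do not carry over. Pictures are saved under pics/ and viewed, at most 14 in all, crops included, and the job is handed in when it is done.

Besides the shell and the picture viewer there is one more tool, called as name(argument=value, ...) on one line, values as JSON. play_rows: Moves the arm, as the interface text tells. Its arguments: {"type":"object","properties":{"commands":{"type":"array","items":{"type":"array","items":{"type":"array","items":{"type":"number"}}}}},"required":["commands"]}

```bash
mkdir -p pics
cat > h.py <<'E'
import numpy as np,cv2
from plant import ctrl
from scipy.spatial.transform import Rotation as R
names=["pin_vise","tweezers","probe","rest_short","rest_medium","rest_long","spare_rest","tin","jar"]
def snap(cam,fn=None):
    o=ctrl.get_obs(); s=ctrl.snapshot(cam)
    if cam=="wrist":
        T=np.eye(4);T[:3,:3]=R.from_euler('xyz',o["orientation"],degrees=True).as_matrix();T[:3,3]=o["tool_pos"]
        C=T@np.array(s["hand_eye"]);s["rotation"]=C[:3,:3];s["origin"]=C[:3,3]
    if fn: cv2.imwrite("pics/"+fn,s["color"][:,:,::-1])
    return s
def ray(s,u,v,z):
    d=np.array(s["rotation"])@np.linalg.inv(s["camera_matrix"])@np.array([u,v,1.]);o=np.array(s["origin"])
    return o+d*(z-o[2])/d[2]
def proj(s,p):
    c=np.array(s["rotation"]).T@(np.array(p)-np.array(s["origin"]));q=np.array(s["camera_matrix"])@c
    return q[:2]/q[2]
E
python3 - <<'E'
from h import *
print(ctrl.get_obs())
for c in ["scene","side","wrist"]:
    s=snap(c,c+"0.png");print(c,np.round(s["origin"],3))
    for n in names:
        print(n,[(np.round(d["bbox"]).astype(int).tolist(),round(d["conf"],2)) for d in ctrl.find_in(s,n)][:4])
E
```

```text
{'clock': 0.0, 'joint_pos': array([ 8.20540976e+01,  2.05924912e+01,  6.31829932e-01, -1.79361720e-02,
       -7.01366358e+01, -1.65072514e+01]), 'qvel': array([ 0.01929754,  0.04819976, -0.18619519,  0.04258631,  0.02682468,
       -0.03150233]), 'tau': array([ 9.32959629e-04, -5.82719707e+01,  2.93070710e+01,  6.99750736e+00,
        6.99098004e-03, -1.50454903e-04]), 'tool_pos': array([0.27924434, 0.61397449, 0.22560288]), 'orientation': array([ 1.79901922e+02, -1.14820601e-02, -2.44592526e+01]), 'force': array([-0.18701876, -0.26443594,  0.04616876]), 'moment': array([ 0.02139327,  0.00378631, -0.00848148]), 'gripper_force': 0.0, 'opening': 0.08761677416487224}
scene [1.078 0.459 0.563]
pin_vise [([264, 157, 30, 20], 0.67)]
tweezers [([186, 145, 46, 23], 0.8), ([313, 181, 27, 24], 0.19)]
probe [([316, 181, 24, 25], 0.44)]
rest_short [([181, 143, 62, 38], 0.65)]
rest_medium [([253, 158, 53, 39], 0.96)]
rest_long [([181, 143, 61, 38], 0.97)]
spare_rest [([342, 258, 53, 54], 0.93), ([383, 213, 49, 46], 0.89), ([416, 180, 43, 39], 0.62)]
tin [([191, 238, 38, 33], 0.71)]
jar [([275, 266, 28, 34], 0.8)]
side [ 0.134 -0.699  0.591]
pin_vise [([299, 235, 52, 23], 0.85)]
tweezers [([370, 282, 78, 26], 0.57)]
probe [([267, 198, 44, 19], 0.75)]
rest_short [([260, 195, 57, 40], 0.56)]
rest_medium [([281, 235, 80, 48], 0.95)]
rest_long [([356, 278, 106, 60], 0.77)]
spare_rest [([170, 177, 42, 32], 0.96), ([231, 161, 36, 33], 0.87), ([198, 142, 37, 29], 0.77), ([287, 146, 36, 28], 0.56)]
tin [([399, 185, 34, 29], 0.78)]
jar [([355, 152, 15, 25], 0.58)]
wrist [0.349 0.584 0.384]
pin_vise []
tweezers []
probe []
rest_short []
rest_medium []
rest_long []
spare_rest []
tin []
jar []
```

Run:
```python
import cv2
s=cv2.imread("pics/scene0.png")[110:340,150:490];cv2.imwrite("pics/sc.png",cv2.resize(s,(800,541),interpolation=cv2.INTER_CUBIC))
s=cv2.imread("pics/side0.png")[120:350,150:490];cv2.imwrite("pics/sd.png",cv2.resize(s,(800,541),interpolation=cv2.INTER_CUBIC))
```

```text
(no output)
```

View pics/sc.png

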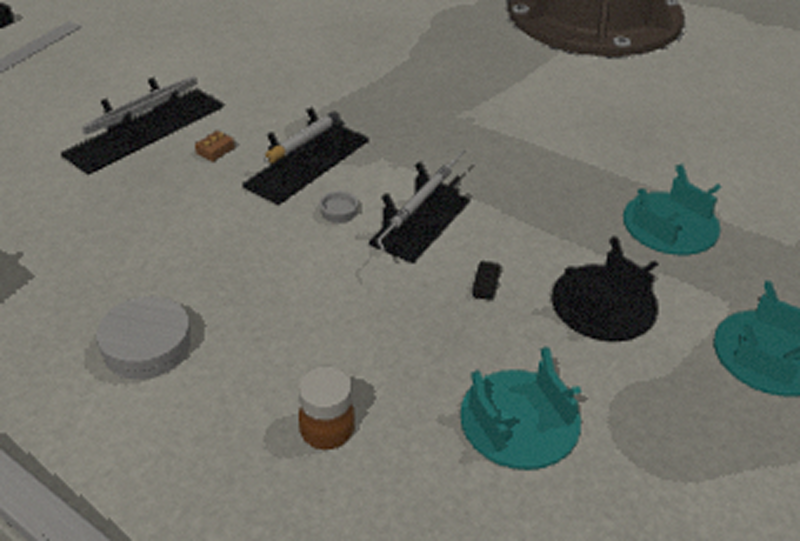

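View pics/sd.png

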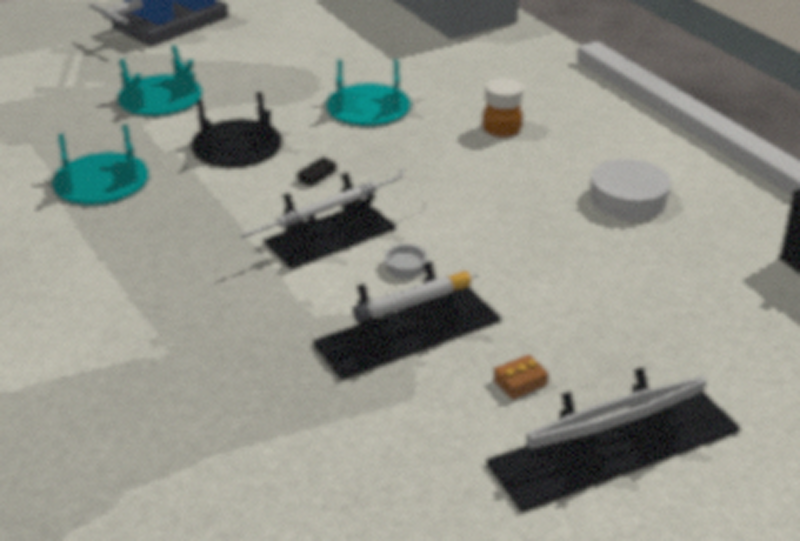

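The scene view shows the tweezers on the long rest (crop 140,105), the pin vise on the medium rest (305,140) and the probe on the short rest (425,205). Candidates for the spare rest are turquoise (672,215), (765,335) and (520,415), and black (605,300). I choose the black one, at full pixel (407,237) in scene and (250,180) in side.

```bash
cat >> h.py <<'E'
def rect(s,z,x0,x1,y0,y1,ppm=1000):
    P=[(x0,y0),(x1,y0),(x1,y1),(x0,y1)]
    src=np.float32([proj(s,(x,y,z)) for x,y in P]);dst=np.float32([((x-x0)*ppm,(y-y0)*ppm) for x,y in P])
    return cv2.warpPerspective(s["color"],cv2.getPerspectiveTransform(src,dst),(int((x1-x0)*ppm),int((y1-y0)*ppm)))
E
python3 - <<'E'
from h import *
for c in ["scene","side"]:
    s=snap(c);im=rect(s,.006,.3,.8,-.45,.5)
    m=(im.max(2)<50).astype(np.uint8);m=cv2.morphologyEx(m,cv2.MORPH_CLOSE,np.ones((9,9)));m=cv2.morphologyEx(m,cv2.MORPH_OPEN,np.ones((21,21)))
    for k in cv2.findContours(m,0,1)[0]:
        if cv2.contourArea(k)>1500:
            (x,y),wh,a=cv2.minAreaRect(k);print(c,round(.3+x/1000,3),round(-.45+y/1000,3),np.round(wh),round(a,1))
    if c=="scene": cv2.imwrite("pics/top.png",cv2.resize(im.transpose(1,0,2)[::-1,::-1,::-1],(800,421)))
    for n in ["tin","jar","tweezers","pin_vise","probe"]:
        b=ctrl.find_in(s,n)[0]["bbox"];print(n,np.round(ray(s,b[0]+b[2]/2,b[1]+b[3]/2,.02 if n in("tin","jar") else .035),3))
E
```

```text
Traceback (most recent call last):
  File "h.py", line 20, in rect
    src=np.float32([proj(s,(x,y,z)) for x,y in P]);dst=np.float32([((x-x0)*ppm,(y-y0)*ppm) for x,y in P])
                    ~~~~^^^^^^^^^^^
  File "h.py", line 16, in proj
    c=np.array(s["rotation"]).T@(np.array(p)-np.array(s["origin"]));q=np.array(s["camera_matrix"])@c
                                                                      ~~~~~~~~~~~~~~~~~~~~~~~~~~~~^~
ValueError: matmul: Input operand 1 does not have enough dimensions (has 0, gufunc core with signature (n?,k),(k,m?)->(n?,m?) requires 1)
```

```bash
python3 - <<'E'
from plant import ctrl
s=ctrl.snapshot("scene");print(s["rotation"],s["origin"],s["camera_matrix"]);print(ctrl.snapshot("wrist")["hand_eye"])
E
sed -i 's/^    if fn:/    if np.size(s["rotation"])==3: s["rotation"]=R.from_euler("xyz",s["rotation"],degrees=True).as_matrix()\n    if fn:/' h.py
cat > a.py <<'E'
from h import *
for c in ["scene","side"]:
    s=snap(c);im=rect(s,.006,.3,.8,-.45,.5)
    m=(im.max(2)<50).astype(np.uint8);m=cv2.morphologyEx(m,cv2.MORPH_CLOSE,np.ones((9,9)));m=cv2.morphologyEx(m,cv2.MORPH_OPEN,np.ones((21,21)))
    for k in cv2.findContours(m,0,1)[0]:
        if cv2.contourArea(k)>1500:
            (x,y),wh,a=cv2.minAreaRect(k);print(c,round(.3+x/1000,3),round(-.45+y/1000,3),np.round(wh),round(a,1))
    if c=="scene": cv2.imwrite("pics/top.png",cv2.resize(im.transpose(1,0,2)[::-1,::-1,::-1],(421,800))[:,:])
    for n in ["tin","jar","tweezers","pin_vise","probe"]:
        b=ctrl.find_in(s,n)[0]["bbox"];print(n,np.round(ray(s,b[0]+b[2]/2,b[1]+b[3]/2,.02 if n in("tin","jar") else .035),3))
E
python3 a.py
```

```text
[-127.92276168   -0.97992996  126.5404987 ] [1.07821017 0.45888356 0.56316422] [[389.58892674   0.         319.34175341]
 [  0.         389.58892674 194.65907754]
 [  0.           0.           1.        ]]
[[ 5.66878189e-04 -9.58491501e-01 -2.85120537e-01  7.61043213e-02]
 [ 9.99999828e-01  5.85303918e-04  2.05851887e-05 -1.12057312e-03]
 [ 1.47151439e-04 -2.85120500e-01  9.58491669e-01 -1.57577240e-01]
 [ 0.00000000e+00  0.00000000e+00  0.00000000e+00  1.00000000e+00]]
scene 0.769 0.461 [75. 59.] 90.0
scene 0.496 0.267 [ 89. 106.] 90.0
scene 0.509 0.079 [ 48. 113.] 90.0
scene 0.504 -0.074 [ 52. 144.] 89.4
scene 0.565 -0.256 [ 60. 180.] 85.5
tin [ 0.781 -0.006  0.02 ]
jar [0.746 0.157 0.02 ]
tweezers [ 0.573 -0.246  0.035]
pin_vise [ 0.506 -0.074  0.035]
probe [0.514 0.079 0.035]
side 0.502 0.264 [85. 84.] 90.0
side 0.509 0.074 [105.  56.] 1.0
side 0.501 -0.078 [ 48. 140.] 90.0
side 0.563 -0.259 [ 48. 177.] 84.8
side 0.419 -0.38 [140. 238.] 90.0Traceback (most recent call last):
  File "a.py", line 10, in <module>
    b=ctrl.find_in(s,n)[0]["bbox"];print(n,np.round(ray(s,b[0]+b[2]/2,b[1]+b[3]/2,.02 if n in("tin","jar") else .035),3))
      ~~~~~~~~~~~~~~~~~^^^
IndexError: list index out of range
```

```bash
cat >> h.py <<'E'
def go(x,y,z,yaw=0.):
    "row needed from the present pose"
    o=ctrl.get_obs();A=R.from_euler('xyz',o["orientation"],degrees=True);B=R.from_euler('xyz',[180,0,yaw],degrees=True)
    print("row",np.round((A.inv()*B).as_rotvec(),3),np.round(A.inv().apply(np.array([x,y,z])-o["tool_pos"])*100,2))
E
python3 -c "
from h import *
go(.53,.17,.226)"
```

```text
row [ 0.     0.    -0.427] [41.21 30.08  0.06]
```

View pics/top.png

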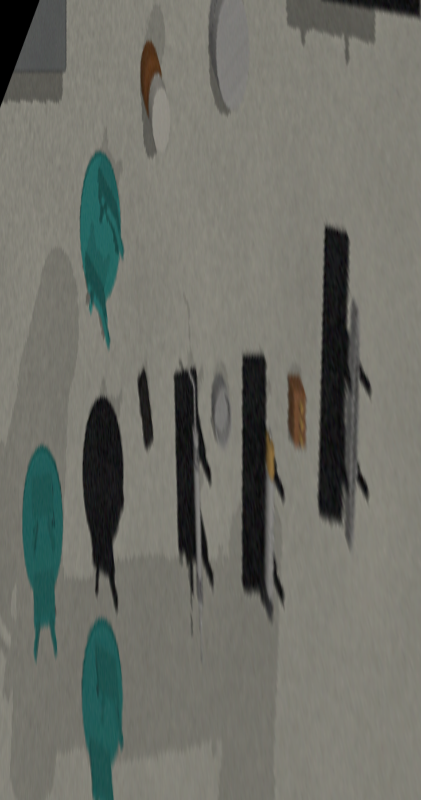

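The stretched top view shows rests parallel to world x, the black spare disc at (103,480) and turquoise look-alikes around it.

play_rows(commands=[[[0, 0, -0.1, 10, 7.5, 0, 8.7], [0, 0, -0.2, 20, 15, 0, 8.7], [0, 0, -0.3, 30, 22, 0, 8.7], [0, 0, -0.4, 41, 30, 0, 8.7], [0, 0, -0.427, 41.2, 30, 0, 8.7], [0, 0, -0.427, 41.2, 30, 0, 8.7], [0, 0, -0.427, 41.2, 30, 0, 8.7], [0, 0, -0.427, 41.2, 30, 0, 8.7]]])

```text
clock: 2.72
tool_pos: [0.4435, 0.3222, 0.227]
orientation: [-180.0, -0.0, 0.0]
force: [1.1, 0.7, -1.0]
opening: 0.0869
gripper_force: 0.0
```

```bash
python3 -c "
from h import *
go(.53,.17,.226)"
```

```text
row [-0.001 -0.001  0.001] [ 8.64 15.22  0.09]
```

play_rows(commands=[[[0, 0, 0, 8.6, 15.2, 0, 8.7], [0, 0, 0, 8.6, 15.2, 0, 8.7], [0, 0, 0, 8.6, 15.2, 0, 8.7], [0, 0, 0, 8.6, 15.2, 0, 8.7], [0, 0, 0, 8.6, 15.2, 0, 8.7], [0, 0, 0, 8.6, 15.2, 0, 8.7], [0, 0, 0, 8.6, 15.2, 0, 8.7]]])

```text
clock: 3.3
tool_pos: [0.5292, 0.1715, 0.2265]
orientation: [-180.0, 0.0, -0.1]
force: [0.5, -0.1, -0.3]
opening: 0.0873
gripper_force: 0.0
```

Run:
```python
from h import *
s=snap("wrist","w1.png");print(ctrl.get_obs()["tool_pos"],s["origin"],s["camera_matrix"][0])
for n in ["probe","rest_short","spare_rest"]:
    print(n,[(np.round(d["bbox"]).astype(int).tolist(),round(d["conf"],2)) for d in ctrl.find_in(s,n)][:4])
```

```text
[0.52887426 0.17227509 0.2265688 ] [0.60580815 0.17275474 0.38412345] [343.18206188   0.         320.53515185]
probe [([403, 113, 19, 130], 0.9)]
rest_short [([379, 143, 60, 93], 0.79)]
spare_rest [([201, 152, 77, 85], 0.87), ([212, 270, 68, 81], 0.64), ([174, 2, 96, 98], 0.56)]
```

View pics/w1.png

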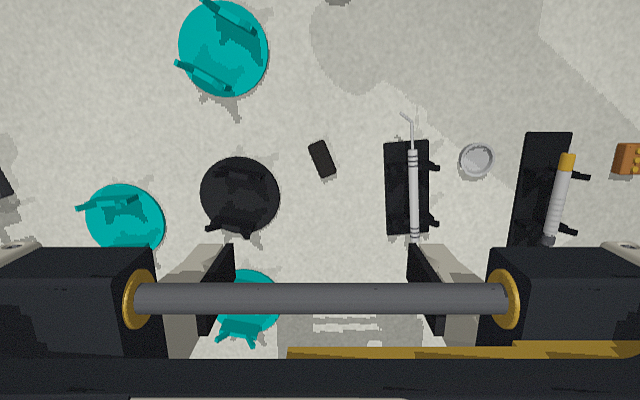

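The wrist view shows the black spare disc at (240,195) with dark saddles near (240,172) and (230,230), and the turquoise ones at (224,48), (125,215) and (245,300). The probe is at (413,190) on the short rest, and the pin vise at (560,195) lies skewed on the medium. Next is the close crop check.

Run:
```python
from h import *
s=snap("wrist")
a=rect(s,.045,.43,.57,.19,.34,2700)
b=rect(s,.036,.38,.62,0,.15,2700)[:, :420*2]
im=np.hstack([cv2.resize(a,(373,400)),cv2.resize(b,(427,400)) if 0 else cv2.resize(b,(427,267+133))])
im=(255*(im/255.)**.45).astype(np.uint8)
cv2.imwrite("pics/c1.png",im[:,:,::-1])
```

```text
(no output)
```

View pics/c1.png

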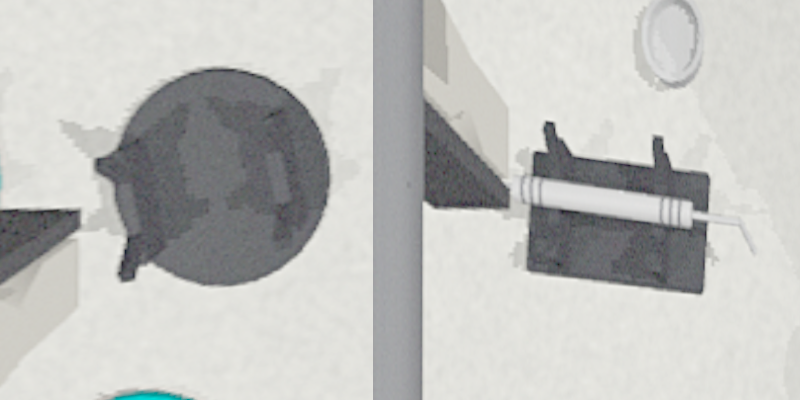

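The crop shows the black spare with seats at (129,208) and (281,178). That gives its centre as (0.5025, 0.266) and yaw about -11.5°. The probe lies near yaw +6° on the short rest. Next I look at the other rests.

play_rows(commands=[[[0, 0, 0, -2.5, 26.5, 0, 8.7], [0, 0, 0, -2.5, 26.5, 0, 8.7], [0, 0, 0, -2.5, 26.5, 0, 8.7], [0, 0, 0, -2.5, 26.5, 0, 8.7], [0, 0, 0, -2.5, 26.5, 0, 8.7], [0, 0, 0, -2.5, 26.5, 0, 8.7], [0, 0, 0, -2.5, 26.5, 0, 8.7], [0, 0, 0, -2.5, 26.5, 0, 8.7]]])

```text
clock: 4.22
tool_pos: [0.5034, -0.0952, 0.2267]
orientation: [180.0, -0.0, -0.1]
force: [0.4, 1.0, 0.4]
opening: 0.0868
gripper_force: 0.0
```

Run:
```python
from h import *
s=snap("wrist");print(ctrl.get_obs()["tool_pos"])
a=rect(s,.006,.38,.68,-.37,.15,1000)
m=(a.max(2)<60).astype(np.uint8);m=cv2.morphologyEx(m,cv2.MORPH_OPEN,np.ones((5,5)))
for k in cv2.findContours(m,0,1)[0]:
    if cv2.contourArea(k)>1500:
        (x,y),wh,t=cv2.minAreaRect(k);print(round(.38+x/1000,3),round(-.37+y/1000,3),np.round(wh),round(t,1))
a=rect(s,.036,.38,.68,-.37,.15,1500)
im=(255*(a/255.)**.5).astype(np.uint8)
cv2.imwrite("pics/c2.png",cv2.rotate(im,cv2.ROTATE_90_COUNTERCLOCKWISE)[:,:,::-1])
```

```text
[ 0.50377394 -0.09384997  0.22667351]
0.51 0.066 [108.  36.] 5.7
0.502 -0.074 [ 53. 142.] 89.5
0.564 -0.255 [ 50. 177.] 85.1
0.677 -0.11 [519.   4.] 90.0
0.396 -0.334 [73. 32.] 90.0
```

View pics/c2.png

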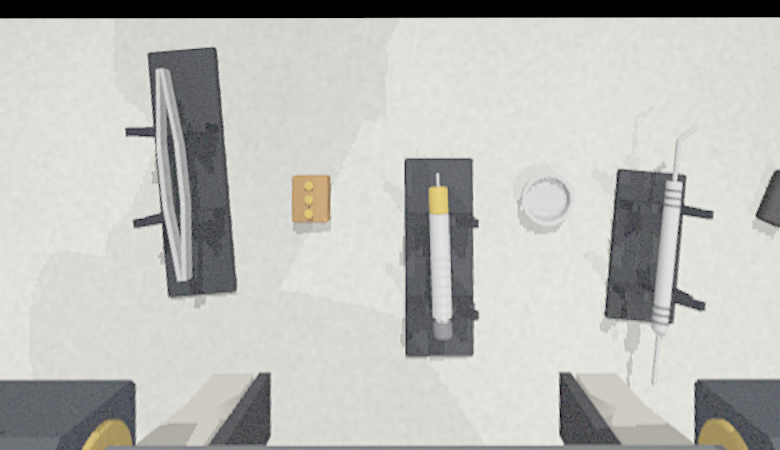

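This view shows the tweezers centred on the long rest, centre (173,175), the pin vise on the medium at (440,263) and the probe on the short at (667,256). All three are centred and aligned with their rests. I start with the pin vise, which goes to the spare.

play_rows(commands=[[[0, 0, 0.017, 0, -1.8, 4, 4], [0, 0, 0.017, 0, -1.8, 8, 4], [0, 0, 0.017, 0, -1.8, 12, 4], [0, 0, 0.017, 0, -1.8, 15, 4], [0, 0, 0.017, 0, -1.8, 15, 4], [0, 0, 0.017, 0, -1.8, 15, 4]]])

```text
clock: 4.77
tool_pos: [0.5036, -0.074, 0.076]
orientation: [179.9, 0.2, -0.8]
force: [0.2, -0.2, 0.6]
opening: 0.0526
gripper_force: 0.0
```

```bash
python3 -c "
from h import *
go(.5045,-.0765,.018,-1)
s=snap('wrist','w2.png')"
```

```text
row [0.001 0.003 0.003] [0.11 0.24 5.8 ]
```

View pics/w2.png

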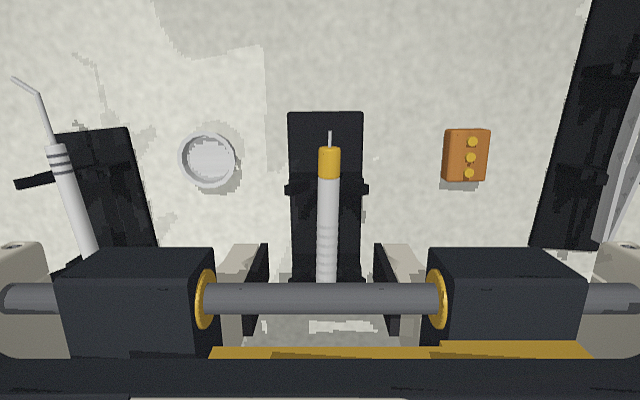

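The vise is at column 328, between fingers centred at about 320, so a shift of +0.2 cm in y matches. I descend and grip.

play_rows(commands=[[[0, 0, 0.003, 0.1, 0.2, 2, 4], [0, 0, 0.003, 0.1, 0.2, 4, 4], [0, 0, 0.003, 0.1, 0.2, 5.8, 4], [0, 0, 0.003, 0.1, 0.2, 5.8, 4], [0, 0, 0.003, 0.1, 0.2, 5.8, 4], [0, 0, 0.003, 0.1, 0.2, 5.8, 0.5], [0, 0, 0.003, 0.1, 0.2, 5.8, 0.5], [0, 0, 0.003, 0.1, 0.2, 5.8, 0.5]]])

```text
clock: 5.48
tool_pos: [0.5062, -0.0767, 0.0202]
orientation: [-180.0, -0.2, -1.1]
force: [-0.3, -0.3, 0.6]
opening: 0.0252
gripper_force: 0.0
```

play_rows(commands=[[[0, 0, 0, 0, 0, 0, 0.5], [0, 0, 0, 0, 0, 0, 0.5], [0, 0, 0, 0, 0, 0, 0.5], [0, 0, 0, 0, 0, 0, 0.5]]])

```text
clock: 5.82
tool_pos: [0.5054, -0.077, 0.0192]
orientation: [-180.0, -0.1, -1.1]
force: [-1.0, 0.2, 6.1]
opening: 0.0127
gripper_force: 30.0
```

play_rows(commands=[[[0, 0, 0, 0, 0, -2, 0.5], [0, 0, 0, 0, 0, -5, 0.5], [0, 0, 0, 0, 0, -8, 0.5], [0, 0, 0, 0, -2, -9, 0.5], [0, 0, 0.02, 0, -5, -9, 0.5], [0, 0, 0.05, 0, -8.5, -9, 0.5], [0, 0, 0.08, 0, -12, -9, 0.5], [0, 0, 0.11, 0, -15, -9, 0.5]]])

```text
clock: 6.48
tool_pos: [0.5078, 0.0746, 0.1088]
orientation: [-180.0, -0.0, -7.5]
force: [1.0, -0.2, -1.6]
opening: 0.0131
gripper_force: 30.0
```

play_rows(commands=[[[0, 0, 0.03, 0, -3, 0, 0.5], [0, 0, 0.06, 0, -6, 0, 0.5], [0, 0, 0.07, 0, -10, 0, 0.5], [0, 0, 0.07, 0, -14, 0, 0.5], [0, 0, 0.07, 0, -17, 0, 0.5], [0, 0, 0.07, 0, -19, 0, 0.5], [0, 0, 0.07, 0, -19, 0, 0.5], [0, 0, 0.07, 0, -19, 0, 0.5]]])

```text
clock: 7.15
tool_pos: [0.5321, 0.2618, 0.1079]
orientation: [179.9, 0.1, -11.4]
force: [-0.5, -0.4, -1.1]
opening: 0.0128
gripper_force: 30.0
```

```bash
python3 -c "
from h import *
print(ctrl.get_obs()['opening'],ctrl.get_obs()['tool_pos'])
go(.503,.266,.021,-11.5)
s=snap('wrist','w3.png')"
```

```text
0.01284188822432355 [0.53211163 0.2618446  0.10787564]
row [0.001 0.001 0.002] [-2.93  0.16  8.69]
```

View pics/w3.png

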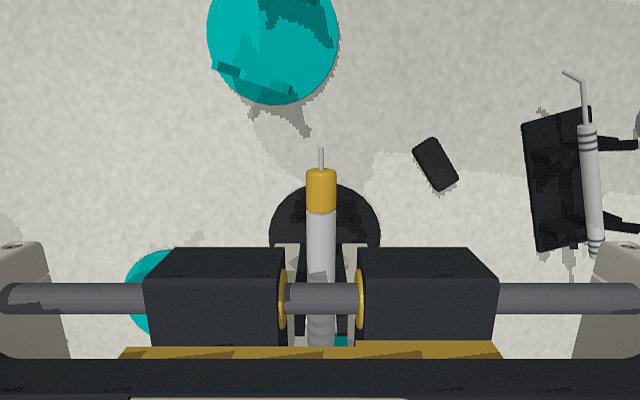

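The pin vise is held straight over the black spare (column 320, disc at 325).

play_rows(commands=[[[0, 0, 0, -1.5, 0.1, 0, 0.5], [0, 0, 0, -2.9, 0.15, 1, 0.5], [0, 0, 0, -2.9, 0.15, 3.5, 0.5], [0, 0, 0, -2.9, 0.15, 6, 0.5], [0, 0, 0, -2.9, 0.15, 7.5, 0.5], [0, 0, 0, -2.9, 0.15, 8.2, 0.5], [0, 0, 0, -2.9, 0.15, 8.7, 0.5], [0, 0, 0, -2.9, 0.15, 8.8, 0.5]]])

```text
clock: 7.87
tool_pos: [0.5039, 0.2648, 0.0203]
orientation: [180.0, 0.0, -11.5]
force: [0.2, -0.7, -1.1]
opening: 0.013
gripper_force: 30.0
```

play_rows(commands=[[[0, 0, 0, 0, 0, 0, 0.5], [0, 0, 0, 0, 0, 0, 0.5], [0, 0, 0, 0, 0, 0, 0.5]]])

```text
clock: 8.12
tool_pos: [0.5044, 0.266, 0.0215]
orientation: [-179.9, -0.1, -11.4]
force: [-0.2, 0.6, -0.5]
opening: 0.0127
gripper_force: 30.0
```

play_rows(commands=[[[0, 0, 0, 0, 0, 0.15, 0.5], [0, 0, 0, 0, 0, 0.15, 0.5], [0, 0, 0, 0, 0, 0.15, 2], [0, 0, 0, 0, 0, 0.15, 4], [0, 0, 0, 0, 0, 0.15, 4], [0, 0, 0, 0, 0, 0.15, 4], [0, 0, 0, 0, 0, 0.15, 4], [0, 0, 0, 0, 0, 0.15, 4]]])

```text
clock: 8.78
tool_pos: [0.5039, 0.2656, 0.019]
orientation: [180.0, -0.0, -11.4]
force: [-0.3, 0.1, 0.8]
opening: 0.0392
gripper_force: 0.0
```

play_rows(commands=[[[0, 0, 0, 0, 0, 0, 4], [0, 0, 0, 0, 0, -3, 4], [0, 0, 0, 0, 0, -7, 4], [0, 0, 0, 0, 0, -10, 4], [0, 0, 0, -5, 0, -14, 4], [0, 0, 0, -5, 0, -14, 4], [0, 0, 0, -5, 0, -14, 4], [0, 0, 0, -5, 0, -14, 4]]])

```text
clock: 9.45
tool_pos: [0.4546, 0.2762, 0.1604]
orientation: [-179.8, -0.1, -11.4]
force: [0.5, 0.2, -0.5]
opening: 0.04
gripper_force: 0.0
```

```bash
python3 -c "
from h import *
s=snap('wrist','w4.png')
a=rect(s,.036,.40,.65,.0,.35,1500);cv2.imwrite('pics/c4.png',cv2.rotate((255*(a/255.)**.5).astype(np.uint8),cv2.ROTATE_90_COUNTERCLOCKWISE)[:,:,::-1])
go(.56,-.10,.15,-5)"
```

```text
row [-0.001 -0.    -0.112] [17.75 34.75  0.9 ]
```

View pics/c4.png

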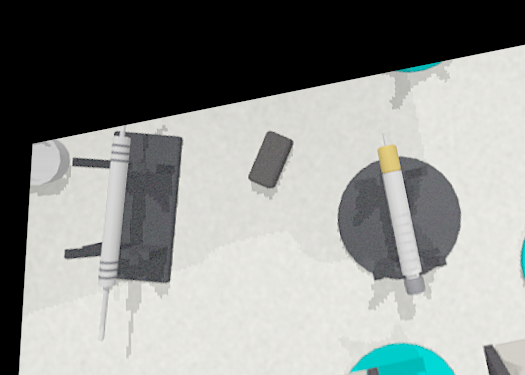

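The pin vise lies level in the spare, centred at (0.503, 0.267) against the rest's (0.5025, 0.266). Next, the tweezers.

play_rows(commands=[[[0, 0, -0.05, 1.5, 3.5, 0, 4], [0, 0, -0.11, 3, 7, 0, 4], [0, 0, -0.11, 4.5, 10.5, 0, 4], [0, 0, -0.11, 6, 14, 0, 4], [0, 0, -0.11, 7.5, 17.5, 0, 4], [0, 0, -0.11, 9, 21, 0, 4], [0, 0, -0.11, 10.5, 25, 0, 4], [0, 0, -0.11, 10.5, 25, 0, 4]]])

```text
clock: 10.17
tool_pos: [0.5079, 0.0037, 0.1574]
orientation: [179.9, 0.2, -5.4]
force: [-0.3, -0.4, -0.4]
opening: 0.04
gripper_force: 0.0
```

```bash
python3 -c "
from h import *
go(.563,-.2545,.08,-5.3)"
```

```text
row [ 0.002  0.003 -0.003] [ 7.96 25.17  7.77]
```

play_rows(commands=[[[0, 0, 0, 1, 3.5, 0, 4], [0, 0, 0, 2.2, 7, 0, 4], [0, 0, 0, 3.4, 11, 0, 4], [0, 0, 0, 4.6, 15, 0, 4], [0, 0, 0, 6, 19, 0, 4], [0, 0, 0, 7, 22.5, 2, 4], [0, 0, 0, 8, 25.2, 4, 4], [0, 0, 0, 8, 25.2, 7, 4]]])

```text
clock: 10.83
tool_pos: [0.5668, -0.2541, 0.0879]
orientation: [179.9, -0.1, -5.4]
force: [1.1, 1.5, 1.1]
opening: 0.0401
gripper_force: 0.0
```

play_rows(commands=[[[0, 0, 0, 0, 0, 0, 4], [0, 0, 0, 0, 0, 0, 4], [0, 0, 0, 0, 0, 0, 4]]])

```text
clock: 11.08
tool_pos: [0.5654, -0.2486, 0.0892]
orientation: [180.0, 0.1, -5.1]
force: [-0.1, -0.0, 1.3]
opening: 0.0399
gripper_force: 0.0
```

```bash
python3 -c "
from h import *
go(.563,-.2545,.018,-5.3)
s=snap('wrist','w5.png')"
```

```text
row [0.    0.001 0.003] [-0.18  0.61  7.12]
```

View pics/w5.png

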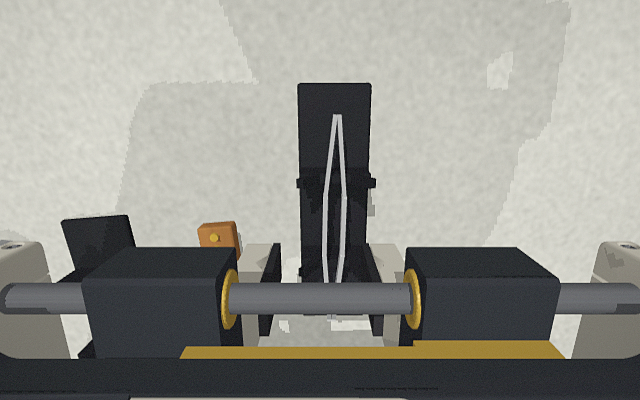

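The tweezers are at column ~335, 6 mm right of the finger centre, which agrees with the calculation.

play_rows(commands=[[[0, 0, 0, -0.2, 0.6, 2, 4], [0, 0, 0, -0.2, 0.6, 4, 4], [0, 0, 0, -0.2, 0.6, 6, 4], [0, 0, 0, -0.2, 0.6, 7.2, 4], [0, 0, 0, -0.2, 0.6, 7.2, 4], [0, 0, 0, -0.2, 0.6, 7.2, 4], [0, 0, 0, -0.2, 0.6, 7.2, 1], [0, 0, 0, -0.2, 0.6, 7.2, 0.5]]])

```text
clock: 11.8
tool_pos: [0.5639, -0.2543, 0.0187]
orientation: [180.0, -0.1, -5.1]
force: [-0.0, 0.3, 0.2]
opening: 0.0316
gripper_force: 0.0
```

play_rows(commands=[[[0, 0, 0, 0, 0, 0, 0.5], [0, 0, 0, 0, 0, 0, 0.5], [0, 0, 0, 0, 0, 0, 0.5], [0, 0, 0, 0, 0, 0, 0.5], [0, 0, 0, 0, 0, 0, 0.5]]])

```text
clock: 12.22
tool_pos: [0.5631, -0.2544, 0.0177]
orientation: [180.0, -0.1, -5.1]
force: [0.1, 0.2, 5.7]
opening: 0.0145
gripper_force: 30.0
```

play_rows(commands=[[[0, 0, 0, 0, 0, -2, 0.5], [0, 0, 0, 0, 0, -5, 0.5], [0, 0, 0, 0, 0, -7, 0.5], [0, 0, -0.02, -1.5, -3, -7, 0.5], [0, 0, -0.04, -3, -6.5, -7, 0.5], [0, 0, -0.06, -4.5, -10, -7, 0.5], [0, 0, -0.08, -6, -13.5, -7, 0.5], [0, 0, -0.08, -7.6, -17.3, -7, 0.5]]])

```text
clock: 12.88
tool_pos: [0.5016, -0.0741, 0.0869]
orientation: [-180.0, 0.0, -0.5]
force: [1.1, 0.6, -1.0]
opening: 0.0144
gripper_force: 30.0
```

play_rows(commands=[[[0, 0, 0, 0, 0, 0, 0.5], [0, 0, 0, 0, 0, 0, 0.5], [0, 0, 0, 0, 0, 0, 0.5], [0, 0, 0, 0, 0, 0, 0.5]]])

```text
clock: 13.22
tool_pos: [0.5027, -0.0758, 0.087]
orientation: [180.0, 0.0, -0.6]
force: [-0.1, -0.2, -0.4]
opening: 0.0145
gripper_force: 30.0
```

```bash
python3 -c "
from h import *
print(ctrl.get_obs()['opening'])
go(.5025,-.075,.018,-0.5)"
```

```text
0.014501633726486884
row [ 0.     0.    -0.002] [-0.02 -0.08  6.9 ]
```

play_rows(commands=[[[0, 0, 0, 0, 0, 2, 0.5], [0, 0, 0, 0, 0, 4, 0.5], [0, 0, 0, 0, 0, 5.5, 0.5], [0, 0, 0, 0, 0, 6.3, 0.5], [0, 0, 0, 0, 0, 6.7, 0.5], [0, 0, 0, 0, 0, 6.9, 0.5], [0, 0, 0, 0, 0, 6.9, 0.5], [0, 0, 0, 0, 0, 6.9, 0.5]]])

```text
clock: 13.88
tool_pos: [0.5031, -0.0754, 0.0186]
orientation: [-180.0, -0.1, -0.6]
force: [-0.2, -0.5, -0.5]
opening: 0.0146
gripper_force: 30.0
```

play_rows(commands=[[[0, 0, 0, 0, 0, 0, 0.5], [0, 0, 0, 0, 0, 0, 2], [0, 0, 0, 0, 0, 0, 4], [0, 0, 0, 0, 0, 0, 4], [0, 0, 0, 0, 0, 0, 4], [0, 0, 0, 0, 0, 0, 4], [0, 0, 0, 0, 0, -2, 4], [0, 0, 0, 0, 0, -5, 4]]])

```text
clock: 14.55
tool_pos: [0.5003, -0.0755, 0.0662]
orientation: [179.9, 0.3, -0.6]
force: [0.3, -0.3, 0.1]
opening: 0.0398
gripper_force: 0.0
```

```bash
python3 -c "
from h import *
go(.5093,.075,.09,5)"
```

```text
row [ 0.001  0.006 -0.097] [  0.74 -15.05  -2.4 ]
```

play_rows(commands=[[[0, 0, 0, 0, 0, -3, 4], [0, 0, -0.03, 0, -3, -3, 4], [0, 0, -0.06, 0.2, -6.5, -3, 4], [0, 0, -0.09, 0.4, -10, -3, 4], [0, 0, -0.097, 0.6, -13, -3, 4], [0, 0, -0.097, 0.6, -15, -3, 4], [0, 0, -0.097, 0.6, -15, -3, 4], [0, 0, -0.097, 0.6, -15, -3, 4]]])

```text
clock: 15.22
tool_pos: [0.5098, 0.0759, 0.098]
orientation: [180.0, 0.0, 5.1]
force: [-0.3, -0.2, -1.0]
opening: 0.04
gripper_force: 0.0
```

```bash
python3 -c "
from h import *
go(.5093,.075,.018,5)
s=snap('wrist','w6.png')"
```

```text
row [0.    0.    0.002] [-0.06  0.08  8.  ]
```

View pics/w6.png

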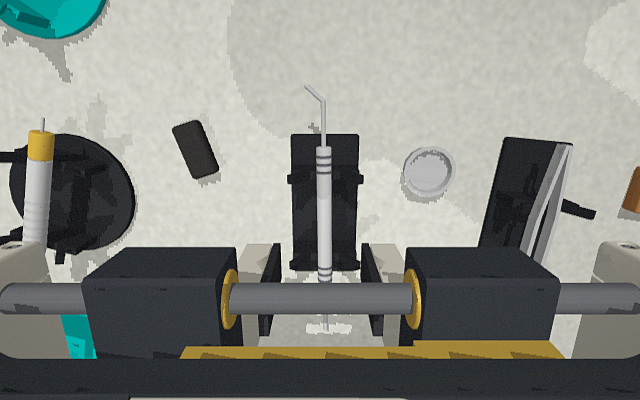

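The probe sits between the fingers (column 324), with the tweezers visible on the medium rest at right.

play_rows(commands=[[[0, 0, 0, 0, 0.1, 2.5, 4], [0, 0, 0, 0, 0.1, 5, 4], [0, 0, 0, 0, 0.1, 7, 4], [0, 0, 0, 0, 0.1, 8, 4], [0, 0, 0, 0, 0.1, 8, 4], [0, 0, 0, 0, 0.1, 8, 4], [0, 0, 0, 0, 0.1, 8, 1], [0, 0, 0, 0, 0.1, 8, 0.3]]])

```text
clock: 15.93
tool_pos: [0.511, 0.0741, 0.0193]
orientation: [-180.0, -0.1, 5.0]
force: [-0.3, -0.3, 1.1]
opening: 0.0314
gripper_force: 0.0
```

play_rows(commands=[[[0, 0, 0, 0, 0, 0, 0.3], [0, 0, 0, 0, 0, 0, 0.3], [0, 0, 0, 0, 0, 0, 0.3], [0, 0, 0, 0, 0, 0, 0.3], [0, 0, 0, 0, 0, 0, 0.3], [0, 0, 0, 0, 0, 0, 0.3]]])

```text
clock: 16.43
tool_pos: [0.5103, 0.0739, 0.0185]
orientation: [-180.0, -0.0, 5.0]
force: [-1.6, 0.7, 5.5]
opening: 0.0097
gripper_force: 30.0
```

```bash
python3 -c "
from h import *
go(.564,-.255,.11,-4.9)"
```

```text
row [-0.    -0.001  0.173] [ 2.48 33.23 -9.15]
```

play_rows(commands=[[[0, 0, 0, 0, 0, -2, 0.3], [0, 0, 0, 0, 0, -5, 0.3], [0, 0, 0, 0, 0, -8, 0.3], [0, 0, 0.03, 0.2, 3, -9, 0.3], [0, 0, 0.06, 0.4, 6.5, -9, 0.3], [0, 0, 0.09, 0.7, 10, -9, 0.3], [0, 0, 0.12, 1, 13.5, -9, 0.3], [0, 0, 0.15, 1.3, 17, -9, 0.3]]])

```text
clock: 17.1
tool_pos: [0.5378, -0.0958, 0.1082]
orientation: [-180.0, -0.0, -3.6]
force: [0.9, 0.4, -1.8]
opening: 0.0093
gripper_force: 30.0
```

```bash
python3 -c "
from h import *
print(ctrl.get_obs()['opening'])
go(.565,-.255,.11,-4.9)"
```

```text
0.00929291313880144
row [-0.    -0.     0.022] [ 3.73 15.71 -0.18]
```

play_rows(commands=[[[0, 0, 0.022, 0.8, 3.5, 0, 0.3], [0, 0, 0.022, 1.6, 7, 0, 0.3], [0, 0, 0.022, 2.5, 10.5, 0, 0.3], [0, 0, 0.022, 3.3, 14, 0, 0.3], [0, 0, 0.022, 3.7, 15.7, 0, 0.3], [0, 0, 0.022, 3.7, 15.7, 2, 0.3], [0, 0, 0.022, 3.7, 15.7, 2, 0.3], [0, 0, 0.022, 3.7, 15.7, 2, 0.3]]])

```text
clock: 17.77
tool_pos: [0.5635, -0.2534, 0.0868]
orientation: [-180.0, 0.2, -4.9]
force: [-0.7, 0.6, 0.6]
opening: 0.0095
gripper_force: 30.0
```

play_rows(commands=[[[0, 0, 0, 0, 0, 0, 0.3], [0, 0, 0, 0, 0, 0, 0.3]]])

```text
clock: 17.93
tool_pos: [0.5654, -0.2528, 0.0889]
orientation: [180.0, -0.0, -4.8]
force: [0.4, 0.0, -0.1]
opening: 0.0098
gripper_force: 30.0
```

```bash
python3 -c "
from h import *
go(.565,-.255,.0185,-4.9)"
```

```text
row [ 0.    -0.001  0.002] [-0.02  0.22  7.04]
```

play_rows(commands=[[[0, 0, 0, 0, 0.2, 2, 0.3], [0, 0, 0, 0, 0.2, 4, 0.3], [0, 0, 0, 0, 0.2, 5.5, 0.3], [0, 0, 0, 0, 0.2, 6.3, 0.3], [0, 0, 0, 0, 0.2, 6.8, 0.3], [0, 0, 0, 0, 0.2, 7, 0.3], [0, 0, 0, 0, 0.2, 7, 0.3], [0, 0, 0, 0, 0.2, 7, 0.3]]])

```text
clock: 18.6
tool_pos: [0.5656, -0.2554, 0.0191]
orientation: [180.0, -0.1, -4.8]
force: [0.2, -0.7, -0.2]
opening: 0.0097
gripper_force: 30.0
```

play_rows(commands=[[[0, 0, 0, 0, 0, 0, 0.3], [0, 0, 0, 0, 0, 0, 2], [0, 0, 0, 0, 0, 0, 4], [0, 0, 0, 0, 0, 0, 4], [0, 0, 0, 0, 0, 0, 4], [0, 0, 0, 0, 0, 0, 4], [0, 0, 0, 0, 0, -4, 4], [0, 0, 0, 0, 0, -8, 4]]])

```text
clock: 19.27
tool_pos: [0.5626, -0.2551, 0.0963]
orientation: [-180.0, 0.4, -4.9]
force: [1.7, -0.2, 0.6]
opening: 0.0397
gripper_force: 0.0
```

```bash
python3 -c "
from h import *
go(.5037,.2660,.1,-11.5)"
```

```text
row [-0.     0.007  0.116] [-10.3  -51.42  -0.28]
```

Back to the spare for the pin vise.

play_rows(commands=[[[0, 0, 0, 0, 0, -2, 4], [0, 0, 0.03, -0.7, -3.5, -3, 4], [0, 0, 0.06, -1.5, -7.5, -3, 4], [0, 0, 0.09, -2.3, -11.5, -3, 4], [0, 0, 0.116, -3.1, -15.5, -3, 4], [0, 0, 0.116, -3.9, -19.5, -3, 4], [0, 0, 0.116, -4.7, -23.5, -3, 4], [0, 0, 0.116, -5.5, -27, -3, 4]]])

```text
clock: 19.93
tool_pos: [0.5323, 0.0204, 0.1284]
orientation: [-180.0, -0.0, -11.5]
force: [1.4, -0.4, 1.3]
opening: 0.04
gripper_force: 0.0
```

play_rows(commands=[[[0, 0, 0, -1.7, -4, 0, 4], [0, 0, 0, -3.4, -8, 0, 4], [0, 0, 0, -5, -12, 0, 4], [0, 0, 0, -6.7, -16, 0, 4], [0, 0, 0, -7.5, -20, 0, 4], [0, 0, 0, -7.5, -23.5, 0, 4], [0, 0, 0, -7.5, -23.5, 2, 4], [0, 0, 0, -7.5, -23.5, 2, 4]]])

```text
clock: 20.6
tool_pos: [0.5047, 0.2649, 0.1052]
orientation: [179.9, 0.1, -11.4]
force: [-0.4, -2.2, -0.6]
opening: 0.0399
gripper_force: 0.0
```

```bash
python3 -c "
from h import *
go(.5037,.2660,.019,-11.5)"
```

```text
row [0.002 0.003 0.002] [-0.1  -0.11  8.62]
```

play_rows(commands=[[[0, 0, 0, -0.1, -0.1, 2.5, 4], [0, 0, 0, -0.1, -0.1, 5, 4], [0, 0, 0, -0.1, -0.1, 7, 4], [0, 0, 0, -0.1, -0.1, 8.6, 4], [0, 0, 0, -0.1, -0.1, 8.6, 4], [0, 0, 0, -0.1, -0.1, 8.6, 4], [0, 0, 0, -0.1, -0.1, 8.6, 1], [0, 0, 0, -0.1, -0.1, 8.6, 0.5]]])

```text
clock: 21.27
tool_pos: [0.5062, 0.2651, 0.0236]
orientation: [-179.9, -0.1, -11.5]
force: [0.8, -0.3, -0.7]
opening: 0.0318
gripper_force: 0.0
```

play_rows(commands=[[[0, 0, 0, 0, 0, 0, 0.5], [0, 0, 0, 0, 0, 0, 0.5], [0, 0, 0, 0, 0, 0, 0.5], [0, 0, 0, 0, 0, 0, 0.5], [0, 0, 0, 0, 0, 0, 0.5]]])

```text
clock: 21.68
tool_pos: [0.5057, 0.2649, 0.0228]
orientation: [-180.0, -0.0, -11.5]
force: [-1.1, -0.9, 6.2]
opening: 0.0129
gripper_force: 30.0
```

```bash
python3 -c "
from h import *
go(.510,.0745,.09,5)"
```

```text
row [-0.001 -0.001 -0.288] [ 4.22 18.57 -6.73]
```

play_rows(commands=[[[0, 0, 0, 0, 0, -2, 0.5], [0, 0, 0, 0, 0, -4.5, 0.5], [0, 0, 0, 0, 0, -6.7, 0.5], [0, 0, -0.05, 0.7, 3, -7, 0.5], [0, 0, -0.1, 1.5, 6.5, -7, 0.5], [0, 0, -0.15, 2.3, 10, -7, 0.5], [0, 0, -0.2, 3.1, 13.5, -7, 0.5], [0, 0, -0.25, 3.9, 17, -7, 0.5]]])

```text
clock: 22.35
tool_pos: [0.5092, 0.0889, 0.0921]
orientation: [-180.0, 0.0, 3.0]
force: [1.2, -0.7, -0.3]
opening: 0.0127
gripper_force: 30.0
```

play_rows(commands=[[[0, 0, -0.038, 0, 1.2, 0, 0.5], [0, 0, -0.038, 0, 1.2, 0, 0.5], [0, 0, -0.038, 0, 1.2, 0, 0.5], [0, 0, -0.038, 0, 1.2, 0, 0.5], [0, 0, -0.038, 0, 1.2, 0, 0.5]]])

```text
clock: 22.77
tool_pos: [0.5104, 0.0792, 0.092]
orientation: [-180.0, -0.0, 5.0]
force: [0.1, -0.5, -0.2]
opening: 0.0123
gripper_force: 30.0
```

```bash
python3 -c "
from h import *
print(ctrl.get_obs()['opening'])
go(.511,.0745,.0225,5)"
```

```text
0.012289512368138448
row [-0. -0.  0.] [0.02 0.47 6.95]
```

play_rows(commands=[[[0, 0, 0, 0, 0.5, 1.5, 0.5], [0, 0, 0, 0, 0.5, 3.5, 0.5], [0, 0, 0, 0, 0.5, 5.2, 0.5], [0, 0, 0, 0, 0.5, 6.3, 0.5], [0, 0, 0, 0, 0.5, 6.8, 0.5], [0, 0, 0, 0, 0.5, 6.95, 0.5], [0, 0, 0, 0, 0.5, 6.95, 0.5], [0, 0, 0, 0, 0.5, 6.95, 0.5]]])

```text
clock: 23.43
tool_pos: [0.5111, 0.0742, 0.0229]
orientation: [-180.0, -0.0, 5.1]
force: [0.3, 0.3, -0.3]
opening: 0.0129
gripper_force: 30.0
```

play_rows(commands=[[[0, 0, 0, 0, 0, 0, 0.5], [0, 0, 0, 0, 0, 0, 2], [0, 0, 0, 0, 0, 0, 4], [0, 0, 0, 0, 0, 0, 4], [0, 0, 0, 0, 0, 0, 4], [0, 0, 0, 0, 0, 0, 4], [0, 0, 0, 0, 0, -4, 4], [0, 0, 0, 0, 0, -8, 4]]])

```text
clock: 24.1
tool_pos: [0.5089, 0.0723, 0.1014]
orientation: [179.9, 0.3, 5.0]
force: [1.0, 1.3, 0.7]
opening: 0.04
gripper_force: 0.0
```

play_rows(commands=[[[0, 0, 0.087, -1, 4, -4, 4], [0, 0, 0.087, -1, 8, -8, 4], [0, 0, 0.087, -1, 12, -12, 4], [0, 0, 0.087, -1, 16, -12, 4], [0, 0, 0.087, -1, 17, -12, 4], [0, 0, 0.087, -1, 17, -12, 4], [0, 0, 0.087, -1, 17, -12, 4], [0, 0, 0.087, -1, 17, -12, 4]]])

```text
clock: 24.77
tool_pos: [0.5152, -0.0973, 0.2223]
orientation: [-180.0, 0.0, -0.1]
force: [-0.3, 0.0, 0.0]
opening: 0.0401
gripper_force: 0.0
```

Run:
```python
from h import *
s=snap("wrist");print(ctrl.get_obs()["tool_pos"],s["origin"])
a=rect(s,.036,.38,.68,-.37,.15,1500)
im=(255*(a/255.)**.5).astype(np.uint8)
cv2.imwrite("pics/c7.png",cv2.rotate(im,cv2.ROTATE_90_COUNTERCLOCKWISE)[:,:,::-1])
```

```text
[ 0.51509264 -0.09668452  0.2219712 ] [ 0.59188495 -0.09611356  0.37985109]
```

View pics/c7.png

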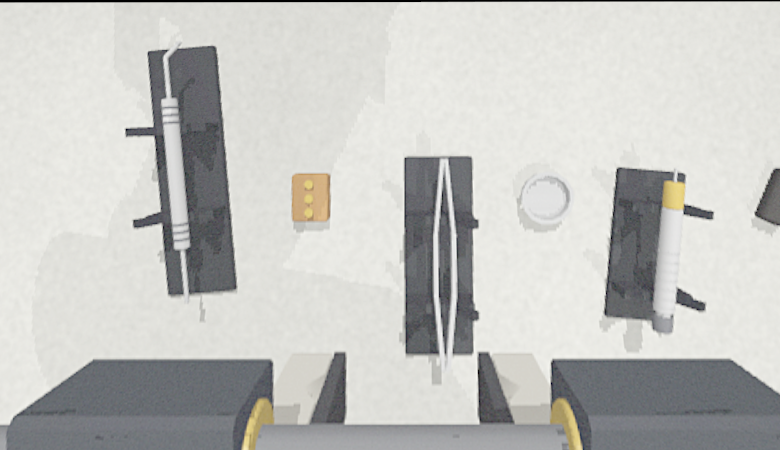

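The final view shows each tool straight and centred on its own rest: probe (176,174) on the long, tweezers (445,264) on the medium, pin vise (668,256) on the short. All are within about 3 mm of the rest centres, so I hand in.

```bash
python3 -c "
from plant import ctrl
print(ctrl.close_job())"
```

```text
the job is handed in; nothing more can be done
None
```

All three tools are on their own rests, centred to within about 3 mm in the last picture: pin vise (parked on the black spare on the way) on the short, tweezers on the medium, probe on the long. The job was handed in at about 25 s, no verdict was returned, and I did not re-measure the tin or jar.

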